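# Close the cuvette reader's cover without letting it slam

## Task

The blue cover of the white cuvette reader stands open, leaning back. Without gripping it, tip the cover forward past upright with a finger, catch it on a finger as it falls, and lower it gently on the finger until it is fully shut, never letting it slam; then move clear. Leave the glassware and the pen beside the reader alone.

Things in the scene. Friction and masses are not known exactly. Their poses are not given: they have to be found in the camera images.
- reader: white cuvette reader fixed to the bench, casing 240 x 240 mm, top 100 mm high, open well with cuvettes. Origin on the bench; x axis points from its front to its rear, y to its left, z up. Its front faces roughly to the robot's left (yaw -1.9 to -1.25). Casing spans local x -110..+130, y -120..+120 mm; the flat top carries only two hinge lugs 13 mm high.
- cover: blue cover, 0.24 to 0.31 kg. Origin mid hinge axis, at reader (22, 15, 110) mm; axis along reader y. Its own axes turn with it, -x from hinge to lip. Plate 150 mm wide, z -9..+3 mm, from x +13 to -137 mm; then an orange lip 100 mm wide, z -8..+1 mm, to x -170.5 mm. Shut, it lies level and the lip stands 38 mm out in front of the casing, underside 102 mm above the bench, nothing below it.
- lip (a point): middle of the free front edge of the orange lip, half-way through its thickness; 170.5 mm from the hinge axis; it travels with the cover
- cover_hinge (a joint): opening angle in rad: 0 fully shut, pi/2 upright, 1.9 rear stop; starts 1.6 to 1.9. Slightly stiff, damped hinge: the cover stays put within about 0.2 rad of upright; leaning 0.25 to 0.3 rad past upright to the front it falls by itself, slowly at first, shut in 2.5 to 4 s, ending at 0.65 to 0.95 rad/s if unsupported. A finger under the lip carries 1 to 2 N.
- conical_flask: loose conical glass flask beside the reader, 92 mm across, 124 mm high, origin at the centre of its underside; leave alone
- small_beaker: loose small glass beaker beside the reader, 68 mm across, 90 mm high, origin at the centre of its underside; leave alone
- measuring_cylinder: loose slim stoppered measuring cylinder beside the reader, 40 mm across, 191 mm high, origin at the centre of its underside; leave alone
- green_pen: loose green felt pen lying beside the reader, 135 mm long, 15 mm high, origin under its middle; leave alone

How it is judged:
On the way, in this order (a step that is already met when the one before it is completed fails the run):
1. the cover has been tipped forward past upright (value of joint cover_hinge below 1.4 rad), for 0.05 s.
2. the falling cover has been caught: a finger carries it, well open and not falling fast (value of joint cover_hinge between 0.2 and 1.1 rad and velocity of joint cover_hinge above -0.6 rad/s and contact force between the fingers and cover above 0.15 N), for 0.2 s.
At the end, for the whole second after the job is handed in: The cover is fully shut (within 0.03 rad, 5 mm at the lip) and at rest, and flask, beaker, measuring cylinder and pen are within 20 mm of where they stood (value of joint cover_hinge below 0.03 rad and angular speed of cover below 0.05 rad/s and distance of each of conical_flask, small_beaker, measuring_cylinder, green_pen from where it was at the start of the episode below 0.02 m); the robot touches nothing.
It fails at once if the cover slams: it closes faster than 0.5 rad/s (about 8 cm/s at the lip) within the last 0.3 rad (value of joint cover_hinge below 0.3 rad and velocity of joint cover_hinge below -0.5 rad/s).
It fails at once if the cover is gripped or forced (more than 30 N from the fingers) (contact force between the fingers and cover above 30 N).
It fails at once if a bystander is pushed, knocked over or lifted (distance of any of conical_flask, small_beaker, measuring_cylinder, green_pen from where it was at the start of the episode above 0.02 m).
It also fails if it takes over 54 s, if anything falls off the work surface, if the arm or the gripper's body presses on something with over 40 N, if the wrist force passes 120 N, or if a joint passes its speed limit or range.

## Robot

A 7-joint arm with a two-finger parallel gripper is mounted at the origin on a cart in front of the work surface, level with it; the furniture and walls round the work are solid. World frame = base frame: x ahead of the robot, y to its left, z up, the work surface at z = 0. Lengths are in m, angles in rad, forces in N, time in s.
With the tool pointing down it reaches from about 0.425 to 0.875 m from the base axis. Payload 4.7 kg.
Tool frame: the origin (TCP) lies midway between the tips of the shut fingers; the grasp point (between the pads) lies 19 mm behind it; y points along the fingers, x is the direction in which the jaws open and shut, and the axes are right-handed (so a half turn about y gives the same grasp; the last joint's range is limited). The gripper opens to 85 mm and grips with 20 to 120 N. Pads are 22 mm wide; open, the fingers measure 114 mm over their backs; the gripper's body (76 mm by 85 mm) begins 54 mm behind the grasp point. The pads swing forward as they close: fully open they stand 13 mm farther back than shut.
Start: joints at [-1.249, 0.321, -0.07, 1.45, 0.023, 1.371, -0.057], TCP at [0.197, 0.619, 0.231] pointing down, gripper open.
Joint ranges: [-2.86, 2.86], [-0.3, 2.09], [-1.38, 1.24], [0.06, 2.45], [-1.56, 4.7], [0.09, 2.05], [-2.69, 2.69]. Speed limits (rad/s): [2.57, 2.57, 3.14, 3.14, 3.14, 3.14, 3.14].

## Interface

Orientations are given as [roll, pitch, yaw] about the fixed x, y, z axes, in that order (R = Rz(yaw) Ry(pitch) Rx(roll)).
In Python, from plant import bot gives the robot as it stands.
- The arm moves only by the tool play_rows, never from a script. Its argument "steps" is a list of rows, each an object with "slide": the shift along the world's x, y, z scaled (see below), a list of three; "turn": the turn, a rotation vector about the world's x, y, z scaled (see below), a list of three; "claw": the closure, from -1 (fully open) to 1 (shut). A call has 1 to 8 rows; each row shifts and turns the pose as measured when the row begins; what a row does not reach is not made up. The controller multiplies each number of a shift by 30 mm and each number of a turn by 5 degrees. A row lasts 1/12 s, in which the tool goes at most 41.7 mm and 7.16 degrees, less where a joint would pass 70% of its speed; a pose out of reach is approached as far as the arm can. A call with a number of a shift or a turn outside -1 to 1 is refused whole. A call with a gripper value outside its range is refused whole. The fingers move at their own pace and stop on an object; "squeeze" is the grip in N (left out, the last holds). Time passes only in rows, so rows that do not move let the fingers close. It gives the time, the measured TCP pose, the force and the opening at its end, in the units of the state.
- bot.get_obs(): the state, without advancing time (a new reading comes with each control period).
- bot.camera(name): name is "scene" or "side" or "wrist"; returns a dict with "image" (480x640x3 uint8, red, green, blue), "z_map" (480x640 float32, m along the optical axis (not along the pixel's ray), 0 where there is no reading), "mtx" (3x3 intrinsics, pixels), "R" (3x3) and "t" (3): a world point X has camera coordinates R X + t; the wrist camera has in their place "hand_eye" (4x4, takes a point from camera to tool coordinates, whose origin is the TCP and whose axes are the tool frame's). Camera axes: x right, y down, z forward; pixel columns grow to the right and rows downward; lengths in m; the calibration is good to about 2 mm. The wrist camera is an equidistant fisheye: a pixel r from the principal point sees the ray r / f radians off the axis. A picture is of the moment at which its call begins: read the wrist's pose just before it.
- bot.sign_off(): hands the job in, once; it reports no verdict.
Trained networks look in a picture, given as the dict that the camera call returned (one of the last four; its "shot" number tells which), for a name from the list of things; names that differ only in an ending like _2 or _b are one class to them, and where a whole thing is asked for, a point or a joint stands for the part that bears it (a point fixed in the world has none). Each returns a list of dicts, best first, with "conf" (0 to 1); they miss things now and then, are a little off and sometimes report something else, mostly with a low value. They report only what shows in the picture. A call takes as long as a camera call.
- bot.spot_in(picture, thing): "bbox" ([left, top, right, bottom] in pixels, round what is visible of it).
- bot.landmark_of(picture, thing): "location" ([column, row] in pixels: a listed point, or the origin of a listed thing).
The state is a dict: "t": time; "q": joint angles; "qd": joint speeds; "effort": joint torques, N m; "tcp_pos": TCP position; "tcp_rot": TCP orientation; "contact_force": force on the tool from outside, world axes, zero at the start; "wrist_torque": the same for the moment, N m; "opening": opening from 0.0 (shut) to 1.0 (fully open).
Only numpy, scipy, OpenCV 4.12 (cv2) and the standard library are available. Lean on these libraries where they do the work, as an engineer would, in place of code of your own. Each camera call takes 0.05 s, during which the arm holds its last target.

## Working session

There is one attempt and no reset: what is moved stays moved. The work goes in short steps, Python scripts to look and compute and a tool call to move; the robot and the scene stay as the last step left them, time stands still between calls to the robot, and variables do not carry over. Pictures are saved under pics/ and viewed, and the job is handed in when it is done.

Besides the shell and the picture viewer there is one more tool, called after ">>>" by a JSON object that holds its "fn" and its "kwargs", one argument or row to a line. play_rows: Moves the arm, as the interface text tells. Shifts and turns lie within -1 to 1; 1 stands for 30 mm of shift or 5 degrees of turn. Its arguments: {"type":"object","properties":{"steps":{"type":"array","items":{"type":"object","properties":{"slide":{"type":"array","items":{"type":"number"}},"turn":{"type":"array","items":{"type":"number"}},"claw":{"type":"number"}}}},"squeeze":{"type":"number"}},"required":["steps"]}

```bash
mkdir -p pics; ls; cat > h.py <<'E'
import numpy as np,cv2
from plant import bot
def snap(n,f):
    p=bot.camera(n); cv2.imwrite('pics/'+f,p['image'][:,:,::-1]); return p
def w(p,u,v,z=None):
    if z is None: z=p['z_map'][int(round(v)),int(round(u))]
    c=np.linalg.inv(p['mtx'])@np.array([u,v,1.])*z
    return p['R'].T@(c-p['t'])
E
python3 - <<'E'
from h import *
np.set_printoptions(precision=3,suppress=True)
print(bot.get_obs())
for n in ['scene','side']:
    p=snap(n,n+'0.png')
    for t in ['reader','cover','lip','conical_flask','small_beaker','measuring_cylinder','green_pen','cover_hinge']:
        try:
            s=bot.spot_in(p,t)[:1]; l=bot.landmark_of(p,t)[:1]
            print(n,t,s,l)
            if l: print(w(p,*l[0]['location']))
        except Exception as e: print(n,t,e)
print(bot.get_obs()['t'])
E
```

```text
pics
{'t': 0.0, 'q': array([-1.249,  0.322, -0.07 ,  1.452,  0.023,  1.371, -0.057]), 'qd': array([-0.001, -0.001,  0.   , -0.001,  0.002,  0.001, -0.001]), 'effort': array([  0.001, -49.359,  -0.382, -31.433,   0.013,   0.012,   0.   ]), 'tcp_pos': array([0.197, 0.619, 0.23 ]), 'tcp_rot': array([-1.571,  0.002,  1.263]), 'contact_force': array([0.189, 1.976, 0.314]), 'wrist_torque': array([ 0.005, -0.056,  0.001]), 'opening': 0.9953157034406518}
scene reader [{'bbox': [190.3, 144.6, 376.3, 341.0], 'conf': 0.8}] [{'location': [284.4, 270.1], 'conf': 0.83}]
[0.485 0.01  0.101]
scene cover [{'bbox': [268.7, 141.9, 331.6, 246.6], 'conf': 0.68}] [{'location': [296.1, 232.7], 'conf': 0.92}]
[0.567 0.024 0.105]
scene lip [{'bbox': [268.0, 138.8, 331.5, 249.3], 'conf': 0.85}] [{'location': [304.9, 155.2], 'conf': 0.8}]
[0.57  0.002 0.276]
scene conical_flask [{'bbox': [351.3, 168.5, 391.8, 230.6], 'conf': 0.8}] [{'location': [370.5, 219.7], 'conf': 0.61}]
[ 0.647 -0.087  0.1  ]
scene small_beaker [{'bbox': [340.2, 290.6, 385.6, 350.6], 'conf': 0.97}] [{'location': [356.7, 342.6], 'conf': 0.
[... 786 characters left out ...]
0.6}]
[0.574 0.002 0.278]
side conical_flask [{'bbox': [379.6, 194.1, 415.9, 247.6], 'conf': 0.95}] [{'location': [400.3, 235.3], 'conf': 0.69}]
[ 0.729 -0.088  0.042]
side small_beaker [{'bbox': [317.6, 290.5, 350.3, 341.3], 'conf': 0.89}] [{'location': [337.0, 327.4], 'conf': 0.62}]
[ 0.452 -0.159  0.077]
side measuring_cylinder [{'bbox': [371.3, 254.3, 387.7, 314.9], 'conf': 0.84}] [{'location': [381.9, 309.6], 'conf': 0.97}]
[ 0.573 -0.173  0.011]
side green_pen [{'bbox': [227.9, 265.8, 262.0, 307.0], 'conf': 0.54}] [{'location': [244.2, 289.5], 'conf': 0.86}]
[0.406 0.071 0.008]
side cover_hinge it knows: conical_flask, cover, green_pen, lip, measuring_cylinder, reader, small_beaker
1.6
```

View pics/scene0.png

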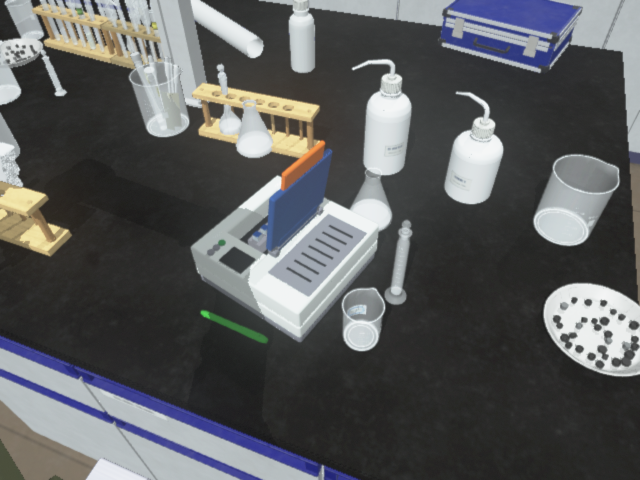

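View pics/side0.png

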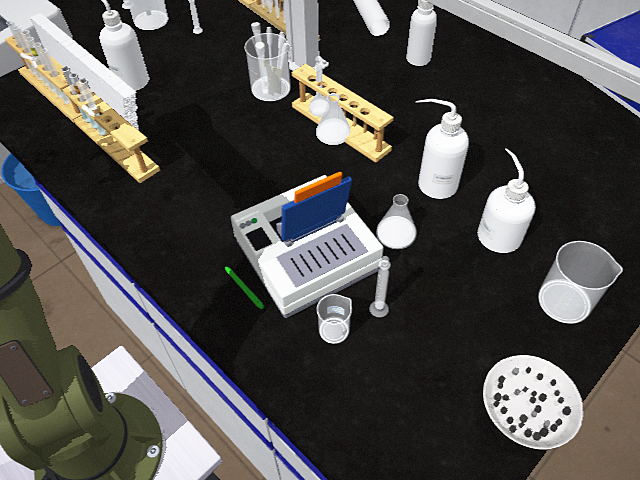

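```bash
cat > fit.py <<'E'
from h import *
np.set_printoptions(precision=4,suppress=True)
def cloud(p):
    z=p['z_map']; v,u=np.nonzero(z>0)
    c=np.linalg.inv(p['mtx'])@np.vstack([u,v,np.ones_like(u)])*z[v,u]
    X=(p['R'].T@(c-p['t'][:,None])).T
    return X,p['image'][v,u].astype(int)
def top(X):
    m=(abs(X[:,2]-0.1)<0.004)&(abs(X[:,0]-.55)<.25)&(abs(X[:,1])<.25)
    return X[m]
def masks(C):
    r,g,b=C.T
    return (b>1.6*r)&(b>1.3*g)&(b>60),(r>150)&(b<90)&(g<170)&(r>1.4*g)
def run():
  for n in ['scene','side']:
    p=bot.camera(n); X,C=cloud(p)
    t=top(X); rect=cv2.minAreaRect((t[:,:2]*1000).astype(np.float32)); print(n,'top',len(t),rect, t[:,2].mean())
    near=(np.linalg.norm(X[:,:2]-[.57,.01],axis=1)<.25)&(X[:,2]>.09)
    b,o=masks(C)
    for nm,m in (('blue',b&near),('or',o&near)):
        Y=X[m]; c=np.median(Y,0); Y=Y[np.linalg.norm(Y-c,axis=1)<.13]; c=Y.mean(0)
        U,S,V=np.linalg.svd(Y-c,full_matrices=False)
        print(nm,len(Y),'c',c,'n',V[2],'rms',S[2]/len(Y)**.5,'z',np.percentile(Y[:,2],[1,50,99]))
if __name__=='__main__': run()
E
python3 fit.py
```

```text
scene top 9784 ((600.3505249023438, -12.550445556640625), (323.1574401855469, 345.5913391113281), 75.22738647460938) 0.10033296747308211
blue 2900 c [0.5552 0.0156 0.1872] n [-0.2765 -0.9346 -0.2239] rms 0.007523815327807772 z [0.0981 0.1901 0.245 ]
or 381 c [0.5542 0.0037 0.2736] n [0.2691 0.9606 0.07  ] rms 0.0020716209754164635 z [0.2488 0.2761 0.2793]
side top 6408 ((600.0316162109375, -13.255218505859375), (323.78509521484375, 345.1932373046875), 74.95341491699219) 0.10038315241162378
blue 2377 c [0.5642 0.012  0.1838] n [-0.2613 -0.9522 -0.1581] rms 0.002102387188049981 z [0.1014 0.1861 0.2461]
or 502 c [0.5638 0.001  0.2653] n [-0.2578 -0.9593 -0.115 ] rms 0.0016419106901526524 z [0.2451 0.2654 0.2806]
```

```bash
cat > f2.py <<'E'
from fit import *
from scipy import ndimage
for n in ['scene','side']:
    p=bot.camera(n); z=p['z_map']
    v,u=np.mgrid[:480,:640]
    c=np.linalg.inv(p['mtx'])@np.vstack([u.ravel(),v.ravel(),np.ones(u.size)])*z.ravel()
    X=(p['R'].T@(c-p['t'][:,None])).T.reshape(480,640,3)
    m=(abs(X[...,2]-.1)<.003)&(np.linalg.norm(X[...,:2]-[.55,.01],axis=2)<.22)
    L,k=ndimage.label(m); s=ndimage.sum(m,L,range(1,k+1)); print(sorted(s)[-4:])
    m=np.isin(L,[i+1 for i in range(k) if s[i]>500])
    t=X[m]; print(n,len(t),cv2.minAreaRect((t[:,:2]*1000).astype(np.float32)))
    for yaw in np.arange(-1.90,-1.74,.02):
        e=np.array([[np.cos(yaw),np.sin(yaw)],[-np.sin(yaw),np.cos(yaw)]])
        q=t[:,:2]@e.T; lo=np.percentile(q,.5,0);hi=np.percentile(q,99.5,0)
        o=e.T@((lo+hi)/2-np.array([.010,0])); print(round(yaw,2),hi-lo,'origin',o)
E
python3 f2.py
```

```text
[np.float64(20.0), np.float64(31.0), np.float64(55.0), np.float64(8622.0)]
scene 8622 ((559.9385375976562, 40.598655700683594), (239.16586303710938, 239.59799194335938), 75.22367858886719)
-1.9 [0.242  0.2424] origin [0.5624 0.0494]
-1.88 [0.2393 0.24  ] origin [0.5623 0.0495]
-1.86 [0.237  0.2375] origin [0.5622 0.0498]
-1.84 [0.2355 0.2355] origin [0.5621 0.0502]
-1.82 [0.2361 0.2346] origin [0.5614 0.0506]
-1.8 [0.2378 0.235 ] origin [0.5604 0.0508]
-1.78 [0.2402 0.2359] origin [0.5593 0.0511]
-1.76 [0.2434 0.2371] origin [0.558  0.0513]
[np.float64(16.0), np.float64(18.0), np.float64(41.0), np.float64(5053.0)]
side 5053 ((560.0824584960938, 40.037452697753906), (240.98707580566406, 239.53570556640625), 75.00543212890625)
-1.9 [0.2395 0.2431] origin [0.5623 0.0466]
-1.88 [0.2379 0.2407] origin [0.5622 0.0474]
-1.86 [0.2369 0.238 ] origin [0.5625 0.0483]
-1.84 [0.2365 0.2361] origin [0.5622 0.0492]
-1.82 [0.237  0.2356] origin [0.5617 0.0498]
-1.8 [0.2389 0.2356] origin [0.5605 0.0501]
-1.78 [0.2417 0.2365] origin [0.5591 0.0501]
-1.76 [0.2443 0.2377] origin [0.5578 0.0501]
```

```bash
cat > g.py <<'E'
from h import *
from scipy.spatial.transform import Rotation as Ro
np.set_printoptions(precision=3,suppress=True)
yaw=-1.831; ex=np.array([np.cos(yaw),np.sin(yaw),0]); ey=np.array([-ex[1],ex[0],0]); F=-ex; Z=np.array([0,0,1.])
H=np.array([.5714,.0249,.110])
def tgt(f,z,y,phi,tilt=25,ayaw=-10):
    "f,z mm rel hinge; y reader mm; phi jaw angle (deg; 90: jaws horizontal, 0: vertical)"
    t=np.radians(tilt); b=np.radians(ayaw)
    a=np.array([np.cos(t)*np.cos(b),np.cos(t)*np.sin(b),-np.sin(t)])
    ph=np.radians(phi); n=-np.sin(ph)*F+np.cos(ph)*Z
    x=-n; x=x-a*(x@a); x/=np.linalg.norm(x)
    R=np.column_stack([x,a,np.cross(x,a)])
    return H+(f*F+z*Z+(y-15)*ey)/1000,R
def need(P,R,rows=None):
    o=bot.get_obs(); Rc=Ro.from_euler('xyz',o['tcp_rot']).as_matrix()
    s=(P-o['tcp_pos'])/.03; r=Ro.from_matrix(R@Rc.T).as_rotvec()/np.radians(5)
    print('t',round(o['t'],2),'tcp',o['tcp_pos'],'q',o['q'],'F',o['contact_force'],'op',round(o['opening'],2))
    d=o['tcp_pos']-H; print('f,z,y',d@F*1e3,d[2]*1e3,d@ey*1e3+15,'jaw phi',np.degrees(np.arctan2(Rc[:,0]@F,-Rc[2,0])),'a',Rc[:,1])
    n=max(abs(s).max(),np.linalg.norm(s)*30/41,abs(r).max()); print('rows',n,'total slide',s,'turn',r)
    N=rows or int(np.ceil(n)); print(N,'per row',s/N,r/N)
E
python3 - <<'E'
from g import *
P,R=tgt(-20,150,8,88); print(P)
need(P+[0,0,.12],R)
E
```

```text
[0.559 0.007 0.26 ]
t 1.8 tcp [0.197 0.619 0.231] q [-1.249  0.321 -0.07   1.45   0.023  1.371 -0.057] F [0.337 0.055 0.278] op 1.01
f,z,y 478.2153726303451 121.34686468866921 -499.8000618368379 jaw phi 90.00473497945364 a [ 0.  0. -1.]
rows 20.40299042967916 total slide [ 12.084 -20.403   4.955] turn [ -3.079 -12.638   1.313]
21 per row [ 0.575 -0.972  0.236] [-0.147 -0.602  0.063]
```

>>> {"fn": "play_rows", "kwargs": {
  "steps": [
    {"slide": [0.3, -0.5, 0.8], "turn": [-0.15, -0.6, 0.06], "claw": -1},
    {"slide": [0.5, -0.8, 0.6], "turn": [-0.15, -0.6, 0.06], "claw": -1},
    {"slide": [0.6, -0.9, 0.5], "turn": [-0.15, -0.6, 0.06], "claw": -1},
    {"slide": [0.6, -0.9, 0.5], "turn": [-0.15, -0.6, 0.06], "claw": -1},
    {"slide": [0.6, -0.9, 0.5], "turn": [-0.15, -0.6, 0.06], "claw": -1},
    {"slide": [0.6, -0.9, 0.5], "turn": [-0.15, -0.6, 0.06], "claw": -1},
    {"slide": [0.6, -0.9, 0.4], "turn": [-0.15, -0.6, 0.06], "claw": -1},
    {"slide": [0.6, -0.9, 0.4], "turn": [-0.15, -0.6, 0.06], "claw": -1}
  ]
}}

```text
t: 2.47
tcp_pos: [0.33, 0.4133, 0.358]
tcp_rot: [-2.018, -0.011, 1.315]
contact_force: [0.9, 1.0, -0.4]
opening: 1.005
```

```bash
python3 - <<'E'
from g import *
P,R=tgt(-20,150,8,88)
need(P+[0,0,.12],R)
E
```

```text
t 2.47 tcp [0.33  0.413 0.358] q [-1.236 -0.062 -0.011  1.7    0.447  1.471  0.028] F [ 0.912  1.007 -0.448] op 1.0
f,z,y 313.2165466631059 247.9564122557878 -318.2147581822839 jaw phi 90.65277233586886 a [ 0.421 -0.1   -0.902]
rows 13.530911788349842 total slide [  7.65  -13.531   0.735] turn [-1.77  -7.681  0.816]
14 per row [ 0.546 -0.966  0.052] [-0.126 -0.549  0.058]
```

>>> {"fn": "play_rows", "kwargs": {
  "steps": [
    {"slide": [0.8, -0.9, 0], "turn": [-0.12, -0.5, 0.06], "claw": -1},
    {"slide": [0.8, -0.9, 0], "turn": [-0.12, -0.5, 0.06], "claw": -1},
    {"slide": [0.7, -0.95, 0], "turn": [-0.12, -0.5, 0.06], "claw": -1},
    {"slide": [0.7, -0.95, 0], "turn": [-0.12, -0.5, 0.06], "claw": -1},
    {"slide": [0.6, -0.95, 0], "turn": [-0.12, -0.5, 0.06], "claw": -1},
    {"slide": [0.6, -0.95, 0], "turn": [-0.12, -0.5, 0.06], "claw": -1}
  ]
}}

```text
t: 2.97
tcp_pos: [0.4511, 0.2557, 0.3638]
tcp_rot: [-2.273, -0.023, 1.352]
contact_force: [0.1, 0.2, -0.5]
opening: 1.001
```

```bash
python3 - <<'E'
from g import *
P,R=tgt(-20,150,8,88)
need(P+[0,0,.12],R)
E
```

```text
t 2.97 tcp [0.451 0.256 0.364] q [-0.981 -0.296 -0.018  1.982  0.682  1.239  0.187] F [ 0.15   0.165 -0.509] op 1.0
f,z,y 192.11322366824626 253.81033497532934 -160.68249917671747 jaw phi 91.29677960801078 a [ 0.634 -0.124 -0.763]
rows 8.27903911575897 total slide [ 3.614 -8.279  0.54 ] turn [-1.177 -4.814  0.414]
9 per row [ 0.402 -0.92   0.06 ] [-0.131 -0.535  0.046]
```

>>> {"fn": "play_rows", "kwargs": {
  "steps": [
    {"slide": [0.6, -0.9, -0.1], "turn": [-0.1, 0, 0.05], "claw": -1},
    {"slide": [0.6, -0.9, -0.1], "turn": [-0.1, 0, 0.05], "claw": -1},
    {"slide": [0.5, -0.9, -0.1], "turn": [-0.1, 0, 0.05], "claw": -1},
    {"slide": [0.5, -0.9, -0.1], "turn": [-0.1, 0, 0.05], "claw": -1},
    {"slide": [0.5, -0.9, -0.1], "turn": [-0.1, 0, 0.05], "claw": -1},
    {"slide": [0.5, -0.9, -0.1], "turn": [-0.1, 0, 0.05], "claw": -1}
  ]
}}

```text
t: 3.47
tcp_pos: [0.5545, 0.116, 0.3451]
tcp_rot: [-2.28, 0.036, 1.381]
contact_force: [1.7, -0.1, -0.1]
opening: 1.0
```

```bash
python3 - <<'E'
from g import *
P,R=tgt(-20,150,8,88,tilt=45)
need(P+[0,0,.08],R)
E
```

```text
t 3.47 tcp [0.555 0.116 0.345] q [-0.436 -0.301 -0.093  2.024  0.554  0.944  0.641] F [ 1.687 -0.07  -0.065] op 1.0
f,z,y 83.71429679375088 235.06041942386997 -24.771576149561163 jaw phi 87.95154189633945 a [ 0.634 -0.15  -0.759]
rows 3.6218136490432022 total slide [ 0.166 -3.622 -0.169] turn [ 0.516 -0.994 -0.106]
4 per row [ 0.042 -0.905 -0.042] [ 0.129 -0.249 -0.027]
```

>>> {"fn": "play_rows", "kwargs": {
  "steps": [
    {"slide": [0, -0.9, 0], "turn": [0.12, -0.2, 0], "claw": -1},
    {"slide": [0, -0.9, 0], "turn": [0.12, -0.2, 0], "claw": -1},
    {"slide": [0, -0.9, 0], "turn": [0.12, -0.2, 0], "claw": -1},
    {"slide": [0, -0.9, 0], "turn": [0.12, -0.2, 0], "claw": -1}
  ]
}}

```text
t: 3.8
tcp_pos: [0.599, 0.0191, 0.3377]
tcp_rot: [-2.32, -0.006, 1.368]
contact_force: [-0.1, -0.3, -0.3]
opening: 0.995
```

```bash
python3 - <<'E'
from g import *
P,R=tgt(-18,130,5,88,tilt=45)
need(P,R)
snap('scene','s1.png');snap('side','d1.png')
E
```

```text
t 3.8 tcp [0.599 0.019 0.338] q [-0.072 -0.301 -0.149  2.056  0.372  0.719  0.939] F [-0.08  -0.349 -0.274] op 1.0
f,z,y 1.4711607026644293 227.69583937246318 43.13344033182666 jaw phi 90.33427999251153 a [ 0.668 -0.133 -0.732]
rows 3.2565279790821062 total slide [-1.395 -0.3   -3.257] turn [ 0.138 -0.446  0.025]
4 per row [-0.349 -0.075 -0.814] [ 0.034 -0.112  0.006]
```

View pics/s1.png

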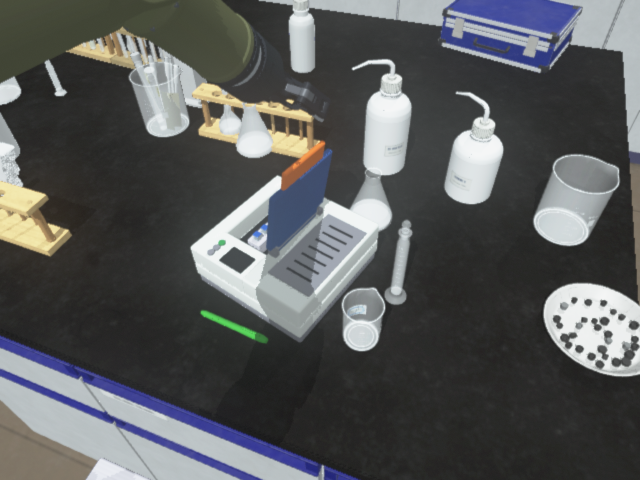

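View pics/d1.png

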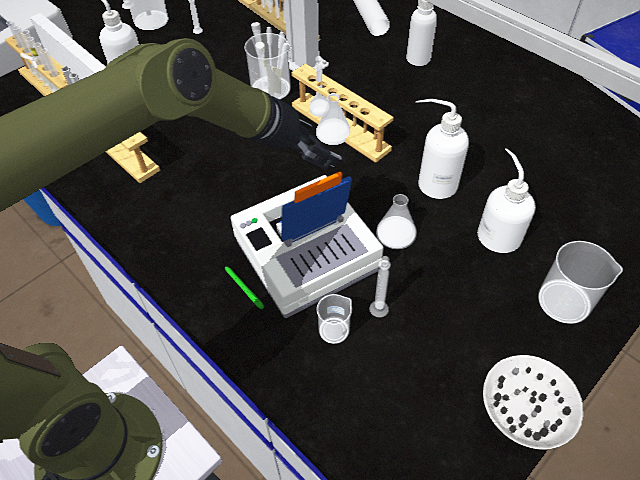

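```bash
python3 - <<'E'
from g import *
for n in ['scene','side']:
    p=bot.camera(n)
    for X in ([.599,.019,.338],[.597,-.022,.338],[.565,.003,.278]):
        c=p['R']@np.array(X)+p['t']; c=p['mtx']@c; print(n,c[:2]/c[2])
p=snap('wrist','w1.png')
E
```

```text
scene [300.288 107.323]
scene [326.237 113.355]
scene [303.075 156.388]
side [323.33 144.27]
side [339.03  156.161]
side [316.882 181.404]
```

View pics/w1.png

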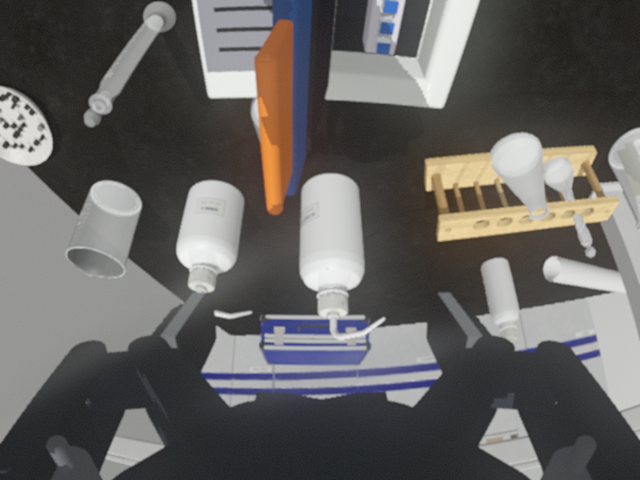

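```bash
python3 - <<'E'
from g import *
p=bot.camera('wrist'); print(p['hand_eye'])
o=bot.get_obs();R=Ro.from_euler('xyz',o['tcp_rot']).as_matrix()
d=o['tcp_pos']+R@p['hand_eye'][:3,3]; print(d, d-o['tcp_pos'])
P,R=tgt(-18,130,5,90,tilt=42)
need(P,R)
E
```

```text
[[ 1.    -0.001 -0.001  0.   ]
 [ 0.001 -0.267  0.964 -0.144]
 [-0.001 -0.964 -0.267  0.068]
 [ 0.     0.     0.     1.   ]]
[0.454 0.051 0.397] [-0.145  0.029  0.059]
t 4.1 tcp [0.598 0.021 0.338] q [-0.076 -0.301 -0.15   2.056  0.374  0.722  0.934] F [0.171 0.781 0.493] op 1.0
f,z,y 3.5521988793285106 227.76886506550537 42.084436721201456 jaw phi 90.31001928365706 a [ 0.668 -0.132 -0.733]
rows 3.2589621688501786 total slide [-1.379 -0.376 -3.259] turn [ 0.209 -1.08  -0.158]
4 per row [-0.345 -0.094 -0.815] [ 0.052 -0.27  -0.04 ]
```

>>> {"fn": "play_rows", "kwargs": {
  "steps": [
    {"slide": [-0.5, -0.25, -0.2], "turn": [0.05, -0.2, 0], "claw": -1},
    {"slide": [-0.5, -0.2, -0.4], "turn": [0.05, -0.2, 0], "claw": -1},
    {"slide": [-0.4, 0, -0.6], "turn": [0.05, -0.2, 0], "claw": -1},
    {"slide": [0, 0, -0.6], "turn": [0.05, -0.2, 0], "claw": -1}
  ]
}}

```text
t: 4.43
tcp_pos: [0.5986, 0.0249, 0.2818]
tcp_rot: [-2.381, -0.032, 1.376]
contact_force: [0.7, -0.7, -0.2]
opening: 1.005
```

```bash
python3 - <<'E'
from g import *
P,R=tgt(-18,130,5,90,tilt=42)
need(P,R)
snap('side','d2.png')
E
```

```text
t 4.43 tcp [0.599 0.025 0.282] q [-0.06  -0.296 -0.177  2.196  0.5    0.531  0.77 ] F [ 0.726 -0.749 -0.197] op 1.0
f,z,y 7.024749971000802 171.79165344390972 41.30496554884628 jaw phi 91.83994672517109 a [ 0.715 -0.119 -0.689]
rows 1.4817612019088557 total slide [-1.384 -0.495 -1.393] turn [ 0.056 -0.327 -0.215]
2 per row [-0.692 -0.247 -0.697] [ 0.028 -0.164 -0.107]
```

View pics/d2.png

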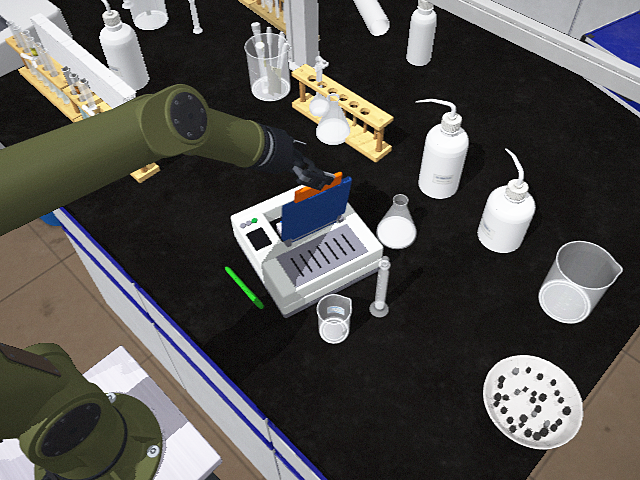

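```bash
python3 - <<'E'
from g import *
P,R=tgt(-19,150,18,90,tilt=53)
need(P,R)
E
```

```text
t 4.48 tcp [0.596 0.024 0.276] q [-0.059 -0.294 -0.179  2.203  0.501  0.53   0.768] F [-1.877  0.168 -3.516] op 1.0
f,z,y 5.949441988883567 165.9166251546209 39.05498957742517 jaw phi 91.70111976382576 a [ 0.71  -0.12  -0.694]
rows 1.7471426316187895 total slide [-0.892 -0.623 -0.531] turn [ 0.512  1.747 -0.319]
2 per row [-0.446 -0.312 -0.265] [ 0.256  0.874 -0.159]
```

>>> {"fn": "play_rows", "kwargs": {
  "steps": [
    {"slide": [-0.45, -0.4, 0], "turn": [0.25, 0.7, -0.1], "claw": -1},
    {"slide": [-0.45, -0.4, 0], "turn": [0.25, 0.7, -0.1], "claw": -1},
    {"slide": [0, 0, 0], "turn": [0, 0, 0], "claw": -1}
  ]
}}

```text
t: 4.73
tcp_pos: [0.5703, 0.0076, 0.2712]
tcp_rot: [-2.232, -0.043, 1.366]
contact_force: [1.0, -1.1, 0.3]
opening: 0.998
```

```bash
python3 - <<'E'
from g import *
P,R=tgt(-19,140,18,90,tilt=53)
need(P,R)
E
```

```text
t 4.73 tcp [0.57  0.008 0.271] q [-0.01  -0.301 -0.149  2.149  0.24   0.669  1.044] F [ 1.024 -1.134  0.252] op 1.0
f,z,y -16.982353206379646 161.2487308850742 18.33343549792064 jaw phi 92.4958934558617 a [ 0.608 -0.092 -0.788]
rows 0.7082910295024725 total slide [-0.028 -0.062 -0.708] turn [ 0.015  0.191 -0.267]
1 per row [-0.028 -0.062 -0.708] [ 0.015  0.191 -0.267]
```

>>> {"fn": "play_rows", "kwargs": {
  "steps": [
    {"slide": [0, 0, -0.4], "turn": [0, 0.1, -0.1], "claw": -1},
    {"slide": [0, 0, -0.4], "turn": [0, 0.1, -0.1], "claw": -1},
    {"slide": [0, 0, 0], "turn": [0, 0, 0], "claw": -1}
  ]
}}

```text
t: 4.98
tcp_pos: [0.5723, 0.0116, 0.249]
tcp_rot: [-2.222, -0.041, 1.351]
contact_force: [-0.3, 0.8, -0.3]
opening: 1.001
```

```bash
python3 - <<'E'
from g import *
P,R=tgt(-19,135,18,90,tilt=53)
need(P,R)
snap('side','d3.png');snap('wrist','w3.png');snap('scene','s3.png')
import fit
E
python3 -c "
import cv2,numpy as np
a=cv2.imread('pics/d3.png')[120:300,200:440];b=cv2.imread('pics/s3.png')[80:260,200:440]
cv2.imwrite('pics/c3.png',cv2.resize(np.hstack([a,b]),None,fx=1.66,fy=1.66))"
```

```text
t 4.98 tcp [0.572 0.012 0.249] q [ 0.002 -0.27  -0.177  2.167  0.275  0.64   0.982] F [-0.294  0.755 -0.347] op 1.0
f,z,y -12.59318942499171 138.98326120069922 19.27056905893017 jaw phi 92.33384704129355 a [ 0.599 -0.101 -0.795]
rows 0.19547510894774556 total slide [-0.096 -0.195 -0.133] turn [ 0.022  0.072 -0.103]
1 per row [-0.096 -0.195 -0.133] [ 0.022  0.072 -0.103]
```

View pics/c3.png

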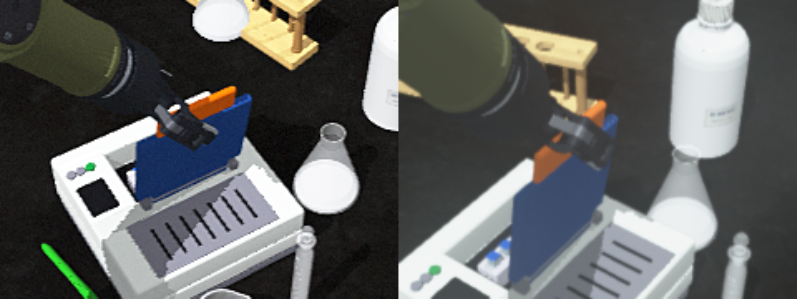

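View pics/w3.png

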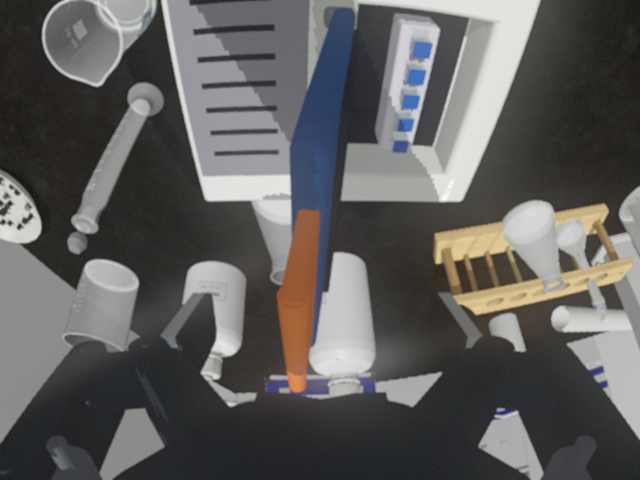

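>>> {"fn": "play_rows", "kwargs": {
  "steps": [
    {"slide": [0.08, 0.32, 0], "turn": [0, 0, 0], "claw": -1},
    {"slide": [0.08, 0.32, 0], "turn": [0, 0, 0], "claw": -1},
    {"slide": [0.08, 0.32, 0], "turn": [0, 0, 0], "claw": -1},
    {"slide": [0.08, 0.32, 0], "turn": [0, 0, 0], "claw": -1},
    {"slide": [0.08, 0.32, 0], "turn": [0, 0, 0], "claw": -1},
    {"slide": [0.08, 0.32, 0], "turn": [0, 0, 0], "claw": -1},
    {"slide": [0.05, 0.2, 0], "turn": [0, 0, 0], "claw": -1},
    {"slide": [0.05, 0.2, 0], "turn": [0, 0, 0], "claw": -1}
  ]
}}

```text
t: 5.8
tcp_pos: [0.5921, 0.0828, 0.2551]
tcp_rot: [-2.233, -0.041, 1.35]
contact_force: [0.6, -2.2, -0.1]
opening: 0.998
```

```bash
cat > ang.py <<'E'
from fit import *
from g import F,H,ey
def ang():
  for n in ['scene','side']:
    p=bot.camera(n); X,C=cloud(p); b,o=masks(C)
    D=X-H; f=D@F; y=D@ey; z=D[:,2]
    r=np.hypot(f,z)
    m=(abs(y)<.075)&(r<.19)&(z>-.005)&((o&(r>.135))|(b&(r>.03)))
    # radius-weighted direction
    A=np.arctan2(z[m],f[m]); mm=r[m]>.08
    print(n,mm.sum(),'theta med',np.median(A[mm]), 'lip', np.median(A[r[m]>.14]) if (r[m]>.14).any() else None,'pct',np.percentile(A[mm],[10,90]))
if __name__=='__main__': ang()
E
python3 - <<'E'
from g import *
P,R=tgt(80,130,18,90,tilt=53)
need(P,R)
from ang import ang; ang()
E
```

```text
t 5.8 tcp [0.592 0.083 0.255] q [-0.001 -0.196 -0.334  2.096  0.397  0.679  0.748] F [ 0.629 -2.2   -0.052] op 1.0
f,z,y 61.32493960402492 145.1371741102932 20.10064166323093 jaw phi 92.34423660095653 a [ 0.607 -0.103 -0.788]
rows 0.6195620190289233 total slide [ 0.092  0.62  -0.505] turn [ 0.048  0.192 -0.086]
1 per row [ 0.092  0.62  -0.505] [ 0.048  0.192 -0.086]
scene 2709 theta med 1.4703351492554328 lip 1.4505726023058392 pct [1.4457 1.4834]
side 2072 theta med 1.4589752184980282 lip 1.4409271868793772 pct [1.4342 1.4821]
```

```bash
cat >> g.py <<'E'
def lidpt(th,r,y,n):
    d=np.cos(th)*F+np.sin(th)*Z; nn=-np.sin(th)*F+np.cos(th)*Z
    return H+(r*d+n*nn+(y-15)*ey)/1000
def Pfor(th,r,y,s,phi,tilt,side,ayaw=-10):
    _,R=tgt(0,0,0,phi,tilt,ayaw)
    C=lidpt(th,r,y,-8 if side=='front' else 2)
    sg=1 if side=='front' else -1
    return C-(s*R[:,1]+sg*42.5*R[:,0])/1000,R
def loc(P):
    d=P-H; return np.array([d@F,d[2],d@ey+.015])*1e3
E
python3 - <<'E'
from g import *
for tilt in (45,53):
  for phi in (90,55):
    for th in (1.43,1.28):
        P,R=Pfor(th,152,-10,-30,phi,tilt,'rear'); 
        # front finger pad pts
        for s in (-18,-30): 
            Q=P+(s*R[:,1]+42.5*R[:,0])/1000; l=loc(Q); print(tilt,phi,th,'P',loc(P),'front',s,l,'r',np.hypot(l[0],l[1]),'ang',np.arctan2(l[1],l[0])+.05)
  for th in (1.0,.8,.5,.2,0): 
    P,R=Pfor(th,155,-35,-34,max(np.degrees(th),0),tilt,'front'); print('lower',tilt,th,loc(P),'z tip',(P+(-13*R[:,1]+57*R[:,0])/1000)[2],'r',np.hypot(*P[:2]))
P,R=Pfor(1.40,152,-10,-30,55,50,'rear'); need(P,R)
E
```

```text
45 90 1.43 P [ 63.587 131.385   9.32 ] front -18 [104.921 145.935  -5.176] r 179.73646060852343 ang 0.9974610278126012
45 90 1.43 P [ 63.587 131.385   9.32 ] front -30 [104.194 154.42  -13.63 ] r 186.2846147160837 ang 1.0272196766128212
45 90 1.28 P [ 85.902 126.8     9.32 ] front -18 [127.235 141.35   -5.176] r 190.1802031794939 ang 0.8879022908746786
45 90 1.28 P [ 85.902 126.8     9.32 ] front -30 [126.509 149.835 -13.63 ] r 196.09962764196322 ang 0.9196082406892775
45 55 1.43 P [ 58.949 117.548  -4.17 ] front -18 [ 95.644 118.26  -32.156] r 152.0960164676948 ang 0.9407341643236309
45 55 1.43 P [ 58.949 117.548  -4.17 ] front -30 [ 94.918 126.745 -40.61 ] r 158.34700774089723 ang 0.9780054189274954
45 55 1.28 P [ 81.264 112.963  -4.17 ] front -18 [117.959 113.675 -32.156] r 163.81783930090413 ang 0.8169068641061888
45 55 1.28 P [ 81.264 112.963  -4.17 ] front -30 [117.233 122.16  -40.61 ] r 169.3122942389416 ang 0.8559791252224309
lower 45 1.0 [ 54.097 113.104   3.335] z tip 0.21748982290146754 r 0.5796177742185785
lower 45 0.8 [81.304 97.567  7.966] z tip 0.19531102990116467 r 0.
[... 1314 characters left out ...]
3 0.8 [79.217 90.228  4.171] z tip 0.19483114872282578 r 0.5905880773058174
lower 53 0.5 [114.31   58.549  12.255] z tip 0.15423722957978095 r 0.613437852860093
lower 53 0.2 [144.241  19.989  18.551] z tip 0.10792887821217587 r 0.6333742384048641
lower 53 0 [159.655  -9.576  19.204] z tip 0.07650233645330216 r 0.6417466662782298
t 5.9 tcp [0.592 0.084 0.255] q [-0.001 -0.196 -0.335  2.095  0.395  0.678  0.749] F [ 0.341 -0.569  0.628] op 1.0
f,z,y 62.58214125607891 145.41236788728696 20.011987925027306 jaw phi 92.38883813608876 a [ 0.608 -0.101 -0.788]
rows 3.778249824182189 total slide [-0.821  0.268 -0.937] turn [-3.165  0.148  3.778]
4 per row [-0.205  0.067 -0.234] [-0.791  0.037  0.945]
```

```bash
python3 - <<'E'
from g import *
P,R=tgt(60,119,17,56,tilt=51); need(P,R,5)
E
```

```text
t 5.9 tcp [0.592 0.084 0.255] q [-0.001 -0.196 -0.335  2.095  0.395  0.678  0.749] F [ 0.341 -0.569  0.628] op 1.0
f,z,y 62.58214125607891 145.41236788728696 20.011987925027306 jaw phi 92.38883813608876 a [ 0.608 -0.101 -0.788]
rows 3.5954823619762903 total slide [-0.119 -0.057 -0.88 ] turn [-2.934  0.307  3.595]
5 per row [-0.024 -0.011 -0.176] [-0.587  0.061  0.719]
```

>>> {"fn": "play_rows", "kwargs": {
  "steps": [
    {"slide": [-0.02, -0.05, -0.18], "turn": [-0.6, 0.06, 0.72], "claw": -1},
    {"slide": [-0.02, -0.05, -0.18], "turn": [-0.6, 0.06, 0.72], "claw": -1},
    {"slide": [-0.02, -0.02, -0.18], "turn": [-0.6, 0.06, 0.72], "claw": -1},
    {"slide": [-0.02, 0, -0.18], "turn": [-0.6, 0.06, 0.72], "claw": -1},
    {"slide": [-0.02, 0, -0.18], "turn": [-0.6, 0.06, 0.72], "claw": -1}
  ]
}}

```text
t: 6.32
tcp_pos: [0.5912, 0.0798, 0.2313]
tcp_rot: [-2.227, 0.229, 1.682]
contact_force: [-0.2, -0.0, -0.8]
opening: 1.001
```

```bash
python3 - <<'E'
from g import *
P,R=tgt(82,114,17,56,tilt=51)
need(P,R)
from ang import ang; ang()
snap('side','d4.png');snap('scene','s4.png')
o=bot.get_obs();Rc=Ro.from_euler('xyz',o['tcp_rot']).as_matrix()
for sg in(1,-1):
  for s in (-15,-35): print(sg,s,loc(o['tcp_pos']+(s*Rc[:,1]+sg*42.5*Rc[:,0])/1e3))
E
python3 -c "
import cv2,numpy as np
a=cv2.imread('pics/d4.png')[120:300,200:440];b=cv2.imread('pics/s4.png')[80:260,200:440]
cv2.imwrite('pics/c4.png',cv2.resize(np.hstack([a,b]),None,fx=1.66,fy=1.66))"
```

```text
t 6.32 tcp [0.591 0.08  0.231] q [-0.039 -0.186 -0.312  2.151  0.492  0.615  1.072] F [-0.182 -0.05  -0.782] op 1.0
f,z,y 58.14197237128917 121.27292551269282 20.005203430453427 jaw phi 75.95103474536768 a [ 0.626 -0.111 -0.772]
rows 0.7942693317240295 total slide [ 0.108  0.794 -0.242] turn [ 0.161  0.074 -0.162]
1 per row [ 0.108  0.794 -0.242] [ 0.161  0.074 -0.162]
scene 2544 theta med 1.4375019688704151 lip 1.416660845652093 pct [1.4134 1.451 ]
side 2023 theta med 1.4376836355874978 lip 1.4188917729459585 pct [1.4129 1.4596]
1 -15 [ 96.3588 123.4911  -4.4705]
1 -35 [ 95.2821 138.9313 -17.1371]
-1 -15 [ 18.9952 142.4424  25.2065]
-1 -35 [ 17.9185 157.8825  12.54  ]
```

View pics/c4.png

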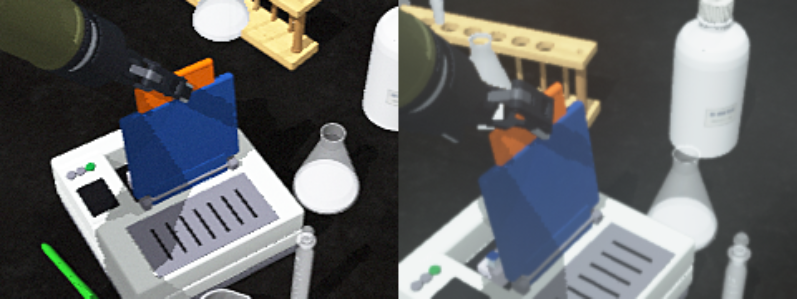

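>>> {"fn": "play_rows", "kwargs": {
  "steps": [
    {"slide": [0.06, 0.22, -0.06], "turn": [0, 0, 0], "claw": -1},
    {"slide": [0.06, 0.22, -0.08], "turn": [0, 0, 0], "claw": -1},
    {"slide": [0.06, 0.22, -0.08], "turn": [0, 0, 0], "claw": -1},
    {"slide": [0.06, 0.22, -0.08], "turn": [0, 0, 0], "claw": -1}
  ]
}}

```text
t: 6.85
tcp_pos: [0.5998, 0.1043, 0.2258]
tcp_rot: [-2.233, 0.219, 1.663]
contact_force: [-0.7, -1.0, -0.1]
opening: 0.999
```

```bash
python3 - <<'E'
from g import *
P,R=tgt(84,112,17,60,tilt=51)
need(P,R)
from ang import ang; ang()
E
```

```text
t 6.85 tcp [0.6   0.104 0.226] q [-0.04  -0.141 -0.366  2.126  0.56   0.628  0.95 ] F [-0.727 -0.964 -0.117] op 1.0
f,z,y 84.03776512423345 115.81766929381052 22.04053093348326 jaw phi 76.64676438733277 a [ 0.628 -0.114 -0.77 ]
rows 0.45430871191125716 total slide [-0.163  0.042 -0.127] turn [ 0.438  0.06  -0.454]
1 per row [-0.163  0.042 -0.127] [ 0.438  0.06  -0.454]
scene 2892 theta med 1.2622070808134391 lip 1.242978406098923 pct [1.2396 1.2771]
side 2287 theta med 1.248120048064539 lip 1.2297028353412265 pct [1.2225 1.2758]
```

>>> {"fn": "play_rows", "kwargs": {
  "steps": [
    {"slide": [-0.07, -0.28, -0.15], "turn": [0, 0, 0], "claw": -1},
    {"slide": [-0.07, -0.28, -0.15], "turn": [0, 0, 0], "claw": -1}
  ]
}}

```text
t: 7.12
tcp_pos: [0.5967, 0.09, 0.2184]
tcp_rot: [-2.237, 0.217, 1.667]
contact_force: [-0.3, -0.2, -0.2]
opening: 1.003
```

```bash
python3 - <<'E'
from g import *
P,R=tgt(67,106,20,60,tilt=51)
need(P,R)
from ang import ang; ang()
o=bot.get_obs();Rc=Ro.from_euler('xyz',o['tcp_rot']).as_matrix()
for s in (-15,-35): print(s,loc(o['tcp_pos']+(s*Rc[:,1]+42.5*Rc[:,0])/1e3))
E
```

```text
t 7.12 tcp [0.597 0.09  0.218] q [-0.03  -0.155 -0.343  2.156  0.546  0.591  0.983] F [-0.3   -0.23  -0.203] op 1.0
f,z,y 69.39544072560616 108.35573625619811 22.712739825476962 jaw phi 76.74450841875777 a [ 0.631 -0.109 -0.768]
rows 0.5118897701549902 total slide [-0.108 -0.054 -0.079] turn [ 0.413  0.097 -0.512]
1 per row [-0.108 -0.054 -0.079] [ 0.413  0.097 -0.512]
scene 2502 theta med 1.2201942773033805 lip 1.1984571865632088 pct [1.1971 1.235 ]
side 2070 theta med 1.2229600251691406 lip 1.203093018880634 pct [1.1964 1.2489]
-15 [105.9328 110.4389  -1.1693]
-35 [104.8341 125.8003 -13.9294]
```

>>> {"fn": "play_rows", "kwargs": {
  "steps": [
    {"slide": [0, 0, 0], "turn": [0, 0, 0], "claw": -1},
    {"slide": [0, 0, 0], "turn": [0, 0, 0], "claw": -1},
    {"slide": [0, 0, 0], "turn": [0, 0, 0], "claw": -1}
  ]
}}

```text
t: 7.47
tcp_pos: [0.5963, 0.0869, 0.2187]
tcp_rot: [-2.238, 0.217, 1.662]
contact_force: [0.2, 0.5, -0.3]
opening: 1.0
```

```bash
python3 - <<'E'
from g import *
P,R=tgt(67,106,20,60,tilt=51)
need(P,R)
from ang import ang; ang()
E
```

```text
t 7.47 tcp [0.596 0.087 0.219] q [-0.028 -0.158 -0.34   2.158  0.545  0.591  0.983] F [ 0.226  0.5   -0.334] op 1.0
f,z,y 66.29407912721736 108.68463655274287 23.11991213632472 jaw phi 76.79069727092089 a [ 0.631 -0.112 -0.767]
rows 0.4531608052342382 total slide [-0.094  0.049 -0.089] turn [ 0.409  0.107 -0.453]
1 per row [-0.094  0.049 -0.089] [ 0.409  0.107 -0.453]
scene 2450 theta med 1.2125505804116115 lip 1.190547156622634 pct [1.1896 1.2277]
side 2057 theta med 1.213870778752817 lip 1.1952892122226308 pct [1.1877 1.2413]
```

```bash
python3 - <<'E'
from g import *
snap('side','d5.png');snap('wrist','w5.png')
from ang import ang; ang()
print(bot.get_obs()['contact_force'])
E
python3 -c "
import cv2,numpy as np
a=cv2.imread('pics/d5.png')[120:300,200:440];b=cv2.imread('pics/w5.png')[0:480,:]
cv2.imwrite('pics/c5.png',np.hstack([cv2.resize(a,(400,300)),cv2.resize(b,(400,300))]))"
```

```text
scene 2447 theta med 1.209623913234508 lip 1.1881250045491156 pct [1.1873 1.2252]
side 2057 theta med 1.2121954631559564 lip 1.1946650858885235 pct [1.1853 1.2383]
[0.2139 0.3334 0.0266]
```

View pics/c5.png

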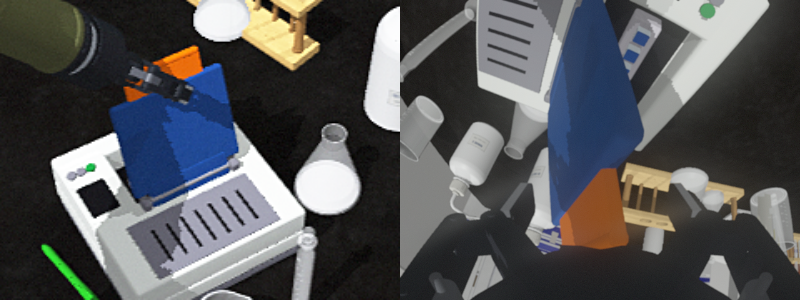

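>>> {"fn": "play_rows", "kwargs": {
  "steps": [
    {"slide": [-0.17, -0.1, 0.2], "turn": [0, 0, 0], "claw": -1},
    {"slide": [-0.17, -0.1, 0.15], "turn": [0, 0, 0], "claw": -1}
  ]
}}

```text
t: 7.93
tcp_pos: [0.5856, 0.0814, 0.2275]
tcp_rot: [-2.234, 0.217, 1.664]
contact_force: [0.2, -0.2, 0.3]
opening: 0.999
```

```bash
cat > st.py <<'E'
from g import *
P,R=tgt(60,118,15,60,tilt=51)
need(P,R)
from ang import ang; ang()
o=bot.get_obs();Rc=Ro.from_euler('xyz',o['tcp_rot']).as_matrix()
for s in (-15,-35): print(s,loc(o['tcp_pos']+(s*Rc[:,1]+42.5*Rc[:,0])/1e3))
E
python3 st.py
```

```text
t 7.93 tcp [0.586 0.081 0.227] q [-0.036 -0.196 -0.323  2.168  0.5    0.608  1.034] F [ 0.153 -0.185  0.342] op 1.0
f,z,y 58.26479407839033 117.46036674226625 14.150973159186893 jaw phi 76.76997938731368 a [ 0.629 -0.112 -0.77 ]
rows 0.46966018997469183 total slide [0.042 0.049 0.018] turn [ 0.413  0.067 -0.47 ]
1 per row [0.042 0.049 0.018] [ 0.413  0.067 -0.47 ]
scene 2413 theta med 1.1862982914415299 lip 1.1649689188271846 pct [1.1644 1.2014]
side 2079 theta med 1.1799927904899181 lip 1.16255682673994 pct [1.1543 1.2064]
-15 [ 95.9638 120.5311  -9.6353]
-35 [ 94.8904 135.9026 -22.3854]
```

>>> {"fn": "play_rows", "kwargs": {
  "steps": [
    {"slide": [0, 0, 0], "turn": [0, 0, 0], "claw": -1},
    {"slide": [0, 0, 0], "turn": [0, 0, 0], "claw": -1},
    {"slide": [0, 0, 0], "turn": [0, 0, 0], "claw": -1},
    {"slide": [0, 0, 0], "turn": [0, 0, 0], "claw": -1}
  ]
}}

```text
t: 8.37
tcp_pos: [0.5854, 0.0809, 0.2278]
tcp_rot: [-2.236, 0.217, 1.663]
contact_force: [0.7, 0.2, -0.0]
opening: 1.0
```

```bash
python3 st.py
```

```text
t 8.37 tcp [0.585 0.081 0.228] q [-0.035 -0.197 -0.323  2.169  0.501  0.608  1.032] F [ 0.686  0.193 -0.02 ] op 1.0
f,z,y 57.76443243058047 117.79935851182273 14.122375395828055 jaw phi 76.77302394267282 a [ 0.63  -0.112 -0.769]
rows 0.4554933176434949 total slide [0.047 0.064 0.007] turn [ 0.413  0.084 -0.455]
1 per row [0.047 0.064 0.007] [ 0.413  0.084 -0.455]
scene 2375 theta med 1.1016942628230837 lip 1.0816663392466852 pct [1.0796 1.1174]
side 2050 theta med 1.0906605617616805 lip 1.0739817366751279 pct [1.0649 1.1213]
-15 [ 95.8995 120.1291  -9.7689]
-35 [ 94.8305 135.5021 -22.5175]
```

>>> {"fn": "play_rows", "kwargs": {
  "steps": [
    {"slide": [0, 0, 0], "turn": [0, 0, 0], "claw": -1},
    {"slide": [0, 0, 0], "turn": [0, 0, 0], "claw": -1},
    {"slide": [0, 0, 0], "turn": [0, 0, 0], "claw": -1},
    {"slide": [0, 0, 0], "turn": [0, 0, 0], "claw": -1},
    {"slide": [0, 0, 0], "turn": [0, 0, 0], "claw": -1}
  ]
}}

```text
t: 8.88
tcp_pos: [0.5855, 0.0813, 0.2273]
tcp_rot: [-2.235, 0.217, 1.663]
contact_force: [-0.9, -0.2, -0.0]
opening: 1.0
```

```bash
python3 st.py
```

```text
t 8.88 tcp [0.585 0.081 0.227] q [-0.035 -0.196 -0.323  2.169  0.501  0.607  1.032] F [-0.897 -0.181 -0.025] op 1.0
f,z,y 58.15479570618871 117.28113108785178 14.071993911090194 jaw phi 76.78715187749604 a [ 0.629 -0.112 -0.769]
rows 0.4615288977284899 total slide [0.046 0.051 0.024] turn [ 0.41   0.076 -0.462]
1 per row [0.046 0.051 0.024] [ 0.41   0.076 -0.462]
scene 2367 theta med 1.0467041304455087 lip 1.0255822309002636 pct [1.0252 1.0639]
side 2036 theta med 1.0490084171781096 lip 1.0286595359025499 pct [1.0216 1.0787]
-15 [ 96.2968 119.643   -9.8467]
-35 [ 95.2197 135.0244 -22.5845]
```

>>> {"fn": "play_rows", "kwargs": {
  "steps": [
    {"slide": [0, 0, 0], "turn": [0, 0, 0], "claw": -1},
    {"slide": [0, 0, 0], "turn": [0, 0, 0], "claw": -1}
  ]
}}

```text
t: 9.15
tcp_pos: [0.5854, 0.0814, 0.2273]
tcp_rot: [-2.235, 0.217, 1.663]
contact_force: [0.2, 1.0, 0.7]
opening: 0.998
```

```bash
python3 - <<'E'
from g import *
snap('side','d6.png');snap('wrist','w6.png');snap('scene','s6.png')
from ang import ang; ang()
E
python3 -c "
import cv2,numpy as np
a=cv2.imread('pics/d6.png')[120:300,200:440];c=cv2.imread('pics/s6.png')[80:260,200:440];b=cv2.imread('pics/w6.png')[0:480,:]
cv2.imwrite('pics/c6.png',np.vstack([np.hstack([cv2.resize(a,(400,300)),cv2.resize(c,(400,300))]),np.hstack([cv2.resize(b,(400,300)),np.zeros((300,400,3),np.uint8)])]))"
```

```text
scene 2365 theta med 1.0467139711035998 lip 1.0243641408410382 pct [1.025  1.0638]
side 2045 theta med 1.0486580413048943 lip 1.0309556764320946 pct [1.0207 1.0786]
```

View pics/c6.png

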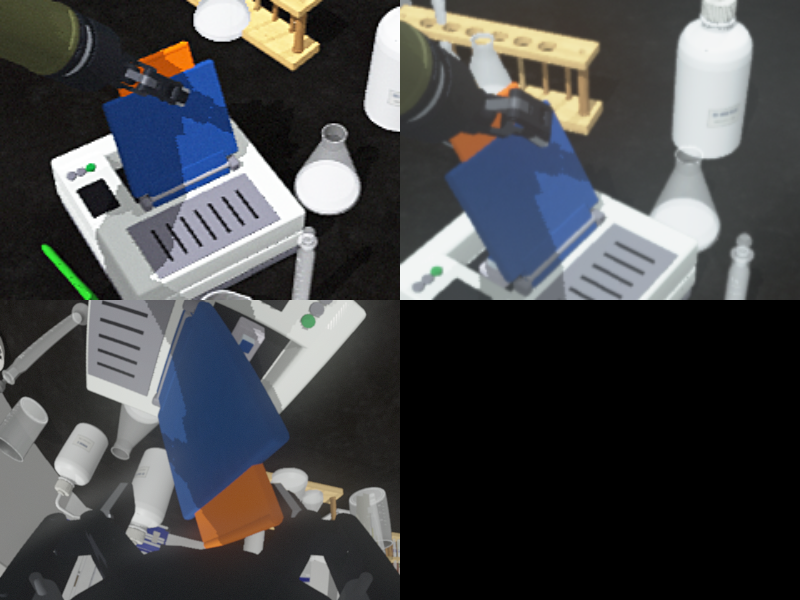

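```bash
cat > low.py <<'E'
from g import *
import sys
def way(th):
    k=np.clip((1.0-th)/1.0,0,1.1)
    return Pfor(th,162-6*k,-35,-46+9*k,max(np.degrees(th),0),50,'front')
if __name__=='__main__':
    th=float(sys.argv[1]); N=int(sys.argv[2])
    from ang import ang; ang()
    P,R=way(th); print('goal',loc(P)); need(P,R,N)
E
python3 low.py 0.8 8; python3 -c "
from low import *
for t in (1,.9,.8,.6,.4,.2,.1,0,-.05): print(t,loc(way(t)[0]),way(t)[0])"
```

```text
scene 2355 theta med 1.0468704631647738 lip 1.024898504684418 pct [1.0245 1.0637]
side 2039 theta med 1.0490809867894297 lip 1.0305707425358899 pct [1.0219 1.0783]
goal [84.6299 89.2803 12.345 ]
t 9.5 tcp [0.5855 0.0813 0.2273] q [-0.0353 -0.1959 -0.3233  2.1688  0.5012  0.6074  1.0317] F [ 0.1642  0.0264 -0.626 ] op 1.0
f,z,y 58.16088546557705 117.33045619242542 14.086037597235041 jaw phi 76.7891599994409 a [ 0.6294 -0.1118 -0.769 ]
rows 1.490461197785922 total slide [ 0.1709  0.8675 -0.935 ] turn [-1.2232  0.1629  1.4905]
8 per row [ 0.0214  0.1084 -0.1169] [-0.1529  0.0204  0.1863]
1 [ 57.721 105.747   8.568] [0.58  0.082 0.216]
0.9 [71.54  98.039 10.421] [0.585 0.095 0.208]
0.8 [84.63  89.28  12.345] [0.591 0.107 0.199]
0.6 [108.578  69.049  16.279] [0.601 0.129 0.179]
0.4 [129.616  45.753  19.819] [0.609 0.149 0.156]
0.2 [147.506  19.68   21.846] [0.616 0.166 0.13 ]
0.1 [154.88    5.628  21.881] [0.618 0.173 0.116]
0 [160.821  -9.025  21.133] [0.619 0.179 0.101]
-0.05 [159.902 -16.452  20.845] [0.618 0.178 0.094]
```

>>> {"fn": "play_rows", "kwargs": {
  "steps": [
    {"slide": [0.02, 0.11, -0.12], "turn": [-0.15, 0.02, 0.19], "claw": -1},
    {"slide": [0.02, 0.11, -0.12], "turn": [-0.15, 0.02, 0.19], "claw": -1},
    {"slide": [0.02, 0.11, -0.12], "turn": [-0.15, 0.02, 0.19], "claw": -1},
    {"slide": [0.02, 0.11, -0.12], "turn": [-0.15, 0.02, 0.19], "claw": -1},
    {"slide": [0.02, 0.11, -0.12], "turn": [-0.15, 0.02, 0.19], "claw": -1},
    {"slide": [0.02, 0.11, -0.12], "turn": [-0.15, 0.02, 0.19], "claw": -1},
    {"slide": [0.02, 0.11, -0.12], "turn": [-0.15, 0.02, 0.19], "claw": -1},
    {"slide": [0.02, 0.11, -0.12], "turn": [-0.15, 0.02, 0.19], "claw": -1}
  ]
}}

```text
t: 10.17
tcp_pos: [0.5907, 0.1101, 0.1958]
tcp_rot: [-2.199, 0.328, 1.819]
contact_force: [0.8, -0.6, 0.3]
opening: 1.003
```

```bash
python3 low.py 0.65 7
```

```text
scene 2299 theta med 0.8241083226684212 lip 0.8031535237624658 pct [0.8042 0.841 ]
side 2017 theta med 0.8046410119487086 lip 0.7854377424944997 pct [0.7744 0.8348]
goal [102.8673  74.4157  15.3015]
t 10.27 tcp [0.5903 0.1105 0.1951] q [-0.0499 -0.1253 -0.3816  2.1816  0.6393  0.5758  1.0282] F [-0.3191  0.1994 -1.2943] op 1.0
f,z,y 87.54449598043509 85.14502598065062 11.220383225804861 jaw phi 68.79425034773001 a [ 0.633  -0.1075 -0.7667]
rows 1.1635430517117604 total slide [ 0.2629  0.4586 -0.3576] turn [-1.0226  0.1654  1.1635]
7 per row [ 0.0376  0.0655 -0.0511] [-0.1461  0.0236  0.1662]
```

>>> {"fn": "play_rows", "kwargs": {
  "steps": [
    {"slide": [0.04, 0.08, -0.07], "turn": [-0.2, 0.03, 0.23], "claw": -1},
    {"slide": [0.04, 0.08, -0.09], "turn": [-0.2, 0.03, 0.23], "claw": -1},
    {"slide": [0.04, 0.08, -0.09], "turn": [-0.2, 0.03, 0.23], "claw": -1},
    {"slide": [0.04, 0.08, -0.1], "turn": [-0.2, 0.03, 0.23], "claw": -1},
    {"slide": [0.04, 0.09, -0.1], "turn": [-0.2, 0.03, 0.23], "claw": -1},
    {"slide": [0.04, 0.09, -0.1], "turn": [-0.2, 0.03, 0.23], "claw": -1},
    {"slide": [0.04, 0.09, -0.1], "turn": [-0.2, 0.03, 0.23], "claw": -1},
    {"slide": [0.04, 0.09, -0.1], "turn": [-0.2, 0.03, 0.23], "claw": -1}
  ]
}}

```text
t: 10.93
tcp_pos: [0.6015, 0.1324, 0.1717]
tcp_rot: [-2.12, 0.463, 2.025]
contact_force: [0.3, 0.6, -1.2]
opening: 1.0
```

```bash
python3 low.py 0.45 8; python3 -c "
from h import *
snap('side','d7.png');snap('scene','s7.png');snap('wrist','w7.png')
a=cv2.imread('pics/d7.png')[120:300,200:440];c=cv2.imread('pics/s7.png')[80:260,200:440];b=cv2.imread('pics/w7.png')[0:480,:]
cv2.imwrite('pics/c7.png',np.vstack([np.hstack([cv2.resize(a,(400,300)),cv2.resize(c,(400,300))]),np.hstack([cv2.resize(b,(400,300)),np.zeros((300,400,3),np.uint8)])]))"
```

```text
scene 2526 theta med 0.5746505821913201 lip 0.551894343305771 pct [0.5528 0.5938]
side 1910 theta med 0.5676836656836672 lip 0.5441300722098463 pct [0.5387 0.599 ]
goal [124.6284  51.8413  19.0232]
t 11.03 tcp [0.6011 0.1329 0.1711] q [-0.0716 -0.0449 -0.4168  2.1688  0.7822  0.5746  1.0884] F [-0.6707  0.7046 -0.9749] op 1.0
f,z,y 112.02428788507761 61.08267141622368 15.920387484415347 jaw phi 56.64424498288152 a [ 0.6355 -0.1122 -0.7639]
rows 1.2501688883808024 total slide [ 0.208   0.3794 -0.308 ] turn [-1.0284  0.2197  1.2502]
8 per row [ 0.026   0.0474 -0.0385] [-0.1285  0.0275  0.1563]
```

View pics/c7.png

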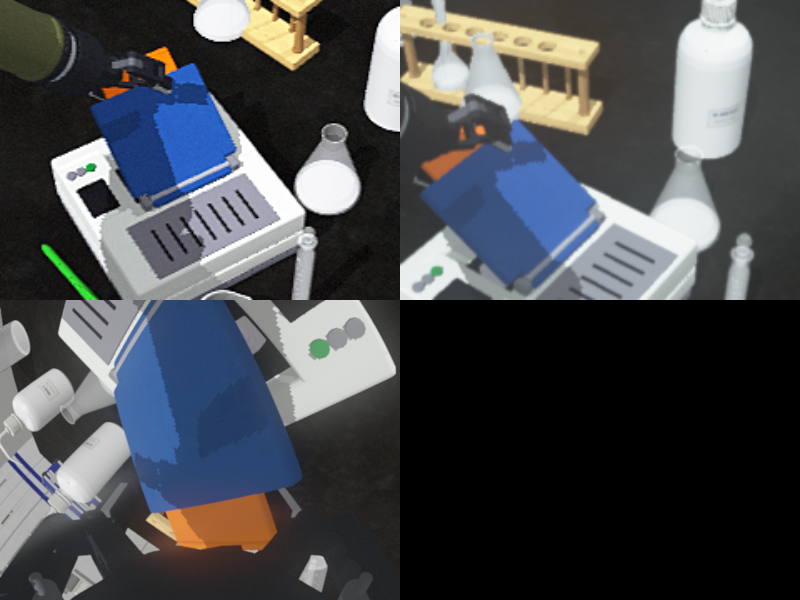

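```bash
python3 low.py 0.37 8
```

```text
scene 2538 theta med 0.5696809854295648 lip 0.5470374924848018 pct [0.5484 0.5876]
side 1901 theta med 0.5752332890613239 lip 0.556565039506534 pct [0.5467 0.6056]
goal [132.5183  42.0177  20.2532]
t 11.28 tcp [0.6012 0.1322 0.1721] q [-0.0711 -0.0468 -0.4161  2.1689  0.7811  0.5748  1.0882] F [-1.7511  1.4066 -0.6561] op 1.0
f,z,y 111.4057073388037 62.06906113320519 16.203207489601052 jaw phi 56.729978312095994 a [ 0.6363 -0.1127 -0.7632]
rows 2.2177689127079105 total slide [ 0.3115  0.6453 -0.6684] turn [-1.8246  0.3742  2.2178]
8 per row [ 0.0389  0.0807 -0.0835] [-0.2281  0.0468  0.2772]
```

>>> {"fn": "play_rows", "kwargs": {
  "steps": [
    {"slide": [0.04, 0.08, -0.085], "turn": [-0.25, 0.05, 0.3], "claw": -1},
    {"slide": [0.04, 0.08, -0.085], "turn": [-0.25, 0.05, 0.3], "claw": -1},
    {"slide": [0.04, 0.08, -0.085], "turn": [-0.25, 0.05, 0.3], "claw": -1},
    {"slide": [0.04, 0.08, -0.085], "turn": [-0.25, 0.05, 0.3], "claw": -1},
    {"slide": [0.04, 0.08, -0.085], "turn": [-0.25, 0.05, 0.3], "claw": -1},
    {"slide": [0.04, 0.08, -0.085], "turn": [-0.25, 0.05, 0.3], "claw": -1},
    {"slide": [0.04, 0.08, -0.085], "turn": [-0.25, 0.05, 0.3], "claw": -1},
    {"slide": [0.04, 0.08, -0.085], "turn": [-0.25, 0.05, 0.3], "claw": -1}
  ]
}}

```text
t: 11.95
tcp_pos: [0.6128, 0.1517, 0.1515]
tcp_rot: [-1.961, 0.599, 2.332]
contact_force: [0.3, 0.3, -0.3]
opening: 1.003
```

```bash
python3 low.py 0.22 8
```

```text
scene 2775 theta med 0.3864951587982192 lip 0.36723748858892025 pct [0.364  0.4057]
side 2026 theta med 0.3823988660870906 lip 0.3619182647021906 pct [0.3539 0.4141]
goal [145.888   22.4111  21.751 ]
t 12.05 tcp [0.6124 0.1521 0.151 ] q [-0.0944  0.0303 -0.4348  2.1465  0.8897  0.5839  1.2601] F [-0.594   0.8568  0.2524] op 1.0
f,z,y 133.44842559647262 40.99531135337343 21.922913657457457 jaw phi 37.55043129999285 a [ 0.6345 -0.1138 -0.7645]
rows 1.525825725695347 total slide [ 0.1011  0.4022 -0.6195] turn [-1.2305  0.2471  1.5258]
8 per row [ 0.0126  0.0503 -0.0774] [-0.1538  0.0309  0.1907]
```

>>> {"fn": "play_rows", "kwargs": {
  "steps": [
    {"slide": [0.01, 0.05, -0.08], "turn": [-0.18, 0.03, 0.22], "claw": -1},
    {"slide": [0.01, 0.05, -0.08], "turn": [-0.18, 0.03, 0.22], "claw": -1},
    {"slide": [0.01, 0.05, -0.08], "turn": [-0.18, 0.03, 0.22], "claw": -1},
    {"slide": [0.01, 0.05, -0.08], "turn": [-0.18, 0.03, 0.22], "claw": -1},
    {"slide": [0.01, 0.05, -0.08], "turn": [-0.18, 0.03, 0.22], "claw": -1},
    {"slide": [0.01, 0.05, -0.08], "turn": [-0.18, 0.03, 0.22], "claw": -1},
    {"slide": [0.01, 0.05, -0.08], "turn": [-0.18, 0.03, 0.22], "claw": -1},
    {"slide": [0.01, 0.05, -0.08], "turn": [-0.18, 0.03, 0.22], "claw": -1}
  ]
}}

```text
t: 12.72
tcp_pos: [0.6154, 0.1649, 0.1306]
tcp_rot: [-1.812, 0.667, 2.588]
contact_force: [-0.8, -0.4, -0.6]
opening: 1.002
```

```bash
python3 low.py 0.1 8; python3 -c "
from h import *
snap('side','d8.png');snap('scene','s8.png');snap('wrist','w8.png')
a=cv2.imread('pics/d8.png')[120:300,200:440];c=cv2.imread('pics/s8.png')[80:260,200:440];b=cv2.imread('pics/w8.png')[0:480,:]
cv2.imwrite('pics/c8.png',np.vstack([np.hstack([cv2.resize(a,(400,300)),cv2.resize(c,(400,300))]),np.hstack([cv2.resize(b,(400,300)),np.zeros((300,400,3),np.uint8)])]))"
```

```text
scene 2602 theta med 0.20318322184091775 lip 0.18358446523816044 pct [0.1795 0.2216]
side 1989 theta med 0.1974257162173774 lip 0.17891208766380753 pct [0.1698 0.2291]
goal [154.88     5.6282  21.8811]
t 12.82 tcp [0.615 0.165 0.13 ] q [-0.113   0.0821 -0.4467  2.1477  0.9857  0.5827  1.3648] F [-0.2618  0.6401 -1.5576] op 1.0
f,z,y 146.63071756490584 20.03102360231028 21.03475331420973 jaw phi 20.25182069427057 a [ 0.636  -0.112  -0.7635]
rows 1.225061142296071 total slide [ 0.098   0.2585 -0.4801] turn [-1.0108  0.2239  1.2251]
8 per row [ 0.0123  0.0323 -0.06  ] [-0.1264  0.028   0.1531]
```

View pics/c8.png

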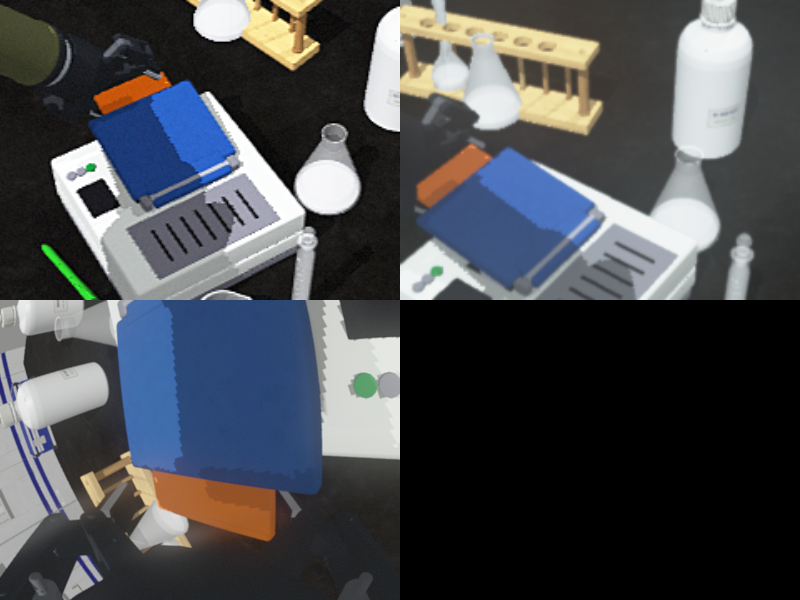

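>>> {"fn": "play_rows", "kwargs": {
  "steps": [
    {"slide": [0.01, 0.035, -0.06], "turn": [-0.13, 0.03, 0.16], "claw": -1},
    {"slide": [0.01, 0.035, -0.06], "turn": [-0.13, 0.03, 0.16], "claw": -1},
    {"slide": [0.01, 0.035, -0.06], "turn": [-0.13, 0.03, 0.16], "claw": -1},
    {"slide": [0.01, 0.035, -0.06], "turn": [-0.13, 0.03, 0.16], "claw": -1},
    {"slide": [0.01, 0.035, -0.06], "turn": [-0.13, 0.03, 0.16], "claw": -1},
    {"slide": [0.01, 0.035, -0.06], "turn": [-0.13, 0.03, 0.16], "claw": -1},
    {"slide": [0.01, 0.035, -0.06], "turn": [-0.13, 0.03, 0.16], "claw": -1},
    {"slide": [0.01, 0.035, -0.06], "turn": [-0.13, 0.03, 0.16], "claw": -1}
  ]
}}

```text
t: 13.63
tcp_pos: [0.6184, 0.1726, 0.1159]
tcp_rot: [-1.687, 0.691, 2.786]
contact_force: [-0.6, 0.3, -0.4]
opening: 0.998
```

```bash
python3 low.py 0.0 8; python3 - <<'E'
from fit import *
p=bot.camera('scene'); X,C=cloud(p)
m=(X[:,0]>.55)&(X[:,0]<.9)&(X[:,1]>.2)&(X[:,1]<.45)&(X[:,2]>.01)
r,g,b=C.T; m&=(r>150)&(b<150)
Y=X[m]; print(len(Y),np.percentile(Y,[1,50,99],axis=0))
E
```

```text
scene 2383 theta med 0.09960680793259928 lip 0.07935179466145426 pct [0.0766 0.1182]
side 1878 theta med 0.0969149271819607 lip 0.07665144294230489 pct [0.0688 0.1256]
goal [160.8208  -9.0252  21.1334]
t 13.73 tcp [0.6182 0.1728 0.1156] q [-0.1231  0.1218 -0.4526  2.1413  1.0404  0.5864  1.4586] F [ 0.0503  0.1098 -1.7049] op 1.0
f,z,y 155.00115574160324 5.619757023571759 22.14382384202715 jaw phi 6.65324762217301 a [ 0.6333 -0.112  -0.7658]
rows 1.2322429642988284 total slide [ 0.0174  0.1961 -0.4882] turn [-1.0132  0.1834  1.2322]
8 per row [ 0.0022  0.0245 -0.061 ] [-0.1267  0.0229  0.154 ]
396 [[0.8858 0.2023 0.0103]
 [0.8932 0.3383 0.1085]
 [0.8992 0.431  0.1175]]
```

>>> {"fn": "play_rows", "kwargs": {
  "steps": [
    {"slide": [0, 0.02, -0.06], "turn": [-0.1, 0.02, 0.12], "claw": -1},
    {"slide": [0, 0.02, -0.06], "turn": [-0.1, 0.02, 0.12], "claw": -1},
    {"slide": [0, 0.02, -0.06], "turn": [-0.1, 0.02, 0.12], "claw": -1},
    {"slide": [0, 0.02, -0.06], "turn": [-0.1, 0.02, 0.12], "claw": -1},
    {"slide": [0, 0.02, -0.06], "turn": [-0.1, 0.02, 0.12], "claw": -1},
    {"slide": [0, 0.02, -0.06], "turn": [-0.1, 0.02, 0.12], "claw": -1},
    {"slide": [0, 0.02, -0.06], "turn": [0, 0, 0], "claw": -1},
    {"slide": [0, 0.02, -0.06], "turn": [0, 0, 0], "claw": -1}
  ]
}}

```text
t: 14.45
tcp_pos: [0.6189, 0.1783, 0.1012]
tcp_rot: [-1.613, 0.698, 2.901]
contact_force: [0.1, -0.5, -1.0]
opening: 0.999
```

```bash
python3 low.py 0.0 8
```

```text
scene 2196 theta med 0.016408739912851057 lip -0.004309956650677216 pct [-0.0069  0.0344]
side 1749 theta med 0.016541389870933287 lip -0.0018363514930542569 pct [-0.0091  0.045 ]
goal [160.8208  -9.0252  21.1334]
t 14.55 tcp [0.6187 0.1784 0.1009] q [-0.1361  0.1543 -0.4532  2.1445  1.1009  0.5862  1.4801] F [-0.2463  0.2369 -0.0238] op 1.0
f,z,y 160.45524745186177 -9.085225045754056 21.22823267430244 jaw phi -1.3880341766244821 a [ 0.6334 -0.1117 -0.7657]
rows 0.43959253124431696 total slide [0.0001 0.0126 0.002 ] turn [-0.3623  0.0696  0.4396]
8 per row [0.     0.0016 0.0003] [-0.0453  0.0087  0.0549]
```

>>> {"fn": "play_rows", "kwargs": {
  "steps": [
    {"slide": [0, 0.01, -0.06], "turn": [0, 0, 0], "claw": -1},
    {"slide": [0, 0.01, -0.06], "turn": [0, 0, 0], "claw": -1},
    {"slide": [0, 0.01, -0.06], "turn": [0, 0, 0], "claw": -1},
    {"slide": [0, 0.01, -0.06], "turn": [0, 0, 0], "claw": -1}
  ]
}}

```text
t: 14.88
tcp_pos: [0.6195, 0.1799, 0.0942]
tcp_rot: [-1.614, 0.699, 2.9]
contact_force: [-0.3, 0.2, -0.5]
opening: 1.0
```

```bash
python3 low.py 0.0 8; python3 -c "
from h import *
snap('side','d9.png');snap('scene','s9.png');snap('wrist','w9.png')
a=cv2.imread('pics/d9.png')[120:300,200:440];c=cv2.imread('pics/s9.png')[80:260,200:440];b=cv2.imread('pics/w9.png')[0:480,:]
cv2.imwrite('pics/c9.png',np.vstack([np.hstack([cv2.resize(a,(400,300)),cv2.resize(c,(400,300))]),np.hstack([cv2.resize(b,(400,300)),np.zeros((300,400,3),np.uint8)])]))"
```

```text
scene 2188 theta med 0.015766133050976128 lip -0.004700455150273937 pct [-0.0073  0.0335]
side 1738 theta med 0.016050233182174817 lip -0.002476492618269776 pct [-0.0089  0.0463]
goal [160.8208  -9.0252  21.1334]
t 14.98 tcp [0.6192 0.1798 0.0939] q [-0.1435  0.169  -0.4495  2.1472  1.1317  0.5839  1.4466] F [-0.0454  0.0144  0.3832] op 1.0
f,z,y 161.99712079341344 -16.097137980636194 21.37302589428853 jaw phi -1.3463553175419256 a [ 0.6343 -0.1114 -0.765 ]
rows 0.4394768216357647 total slide [-0.0178 -0.0358  0.2357] turn [-0.3671  0.0831  0.4395]
8 per row [-0.0022 -0.0045  0.0295] [-0.0459  0.0104  0.0549]
```

View pics/c9.png

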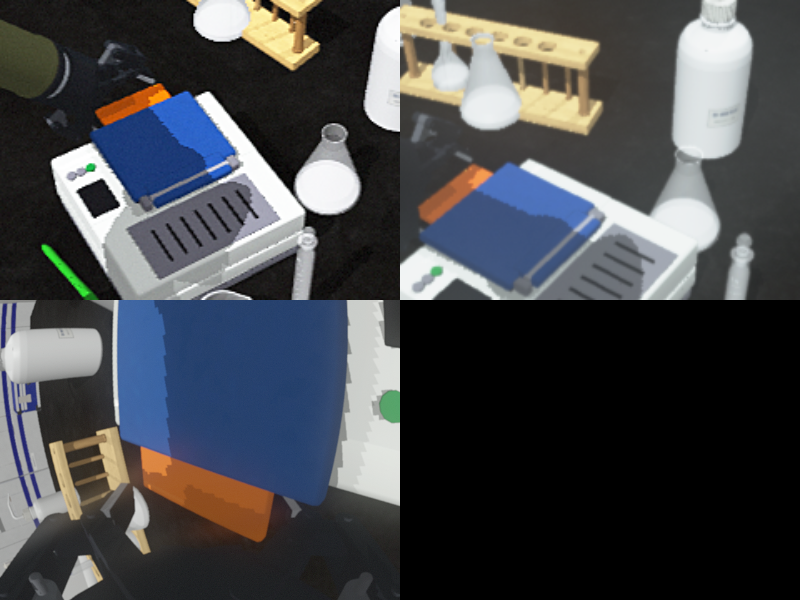

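>>> {"fn": "play_rows", "kwargs": {
  "steps": [
    {"slide": [0.08, 0.3, 0], "turn": [0, 0, 0], "claw": -1},
    {"slide": [0.13, 0.48, 0], "turn": [0, 0, 0], "claw": -1},
    {"slide": [0.13, 0.48, 0], "turn": [0, 0, 0], "claw": -1},
    {"slide": [0.13, 0.48, 0], "turn": [0, 0, 0], "claw": -1},
    {"slide": [0.13, 0.48, 0], "turn": [0, 0, 0], "claw": -1},
    {"slide": [0.05, 0.48, 0.2], "turn": [0, 0, 0], "claw": -1},
    {"slide": [0, 0.48, 0.3], "turn": [0, 0, 0], "claw": -1},
    {"slide": [0, 0.2, 0.2], "turn": [0, 0, 0], "claw": -1}
  ]
}}

```text
t: 15.8
tcp_pos: [0.6399, 0.2866, 0.1151]
tcp_rot: [-1.614, 0.698, 2.897]
contact_force: [-0.1, 0.9, 0.7]
opening: 0.999
```

>>> {"fn": "play_rows", "kwargs": {
  "steps": [
    {"slide": [0, 0, 0], "turn": [0, 0, 0], "claw": -1},
    {"slide": [0, 0, 0], "turn": [0, 0, 0], "claw": -1},
    {"slide": [0, 0, 0], "turn": [0, 0, 0], "claw": -1}
  ]
}}

```text
t: 16.05
tcp_pos: [0.6402, 0.29, 0.1167]
tcp_rot: [-1.618, 0.699, 2.897]
contact_force: [0.3, 0.3, 0.8]
opening: 0.999
```

```bash
python3 low.py 0.0 8; python3 - <<'E'
from g import *
for n in ['scene','side']:
    p=snap(n,n+'10.png')
    for t in ['conical_flask','small_beaker','measuring_cylinder','green_pen']:
        print(n,t,[ (x['bbox']) for x in bot.spot_in(p,t)[:2]],[x['location'] for x in bot.landmark_of(p,t)[:1]])
a=cv2.imread('pics/scene10.png');b=cv2.imread('pics/side10.png')
cv2.imwrite('pics/c10.png',np.hstack([cv2.resize(x[60:360,140:440],(400,400)) for x in (a,b)]))
E
```

```text
scene 2242 theta med 0.015666617566727006 lip -0.004845628602172704 pct [-0.0077  0.0333]
side 1748 theta med 0.017834316256339085 lip -0.003064143845966421 pct [-0.0091  0.0467]
goal [160.8208  -9.0252  21.1334]
t 16.15 tcp [0.6402 0.2891 0.1163] q [-0.2675  0.2983 -0.5116  1.9501  1.0989  0.7732  1.4167] F [-0.9298 -0.7838  0.3418] op 1.0
f,z,y 272.9887872725784 6.284241973017787 13.483066977026022 jaw phi -1.0631455691527614 a [ 0.6345 -0.1108 -0.7649]
rows 3.6786803694825605 total slide [-0.7155 -3.6787 -0.5103] turn [-0.3955  0.0898  0.4626]
8 per row [-0.0894 -0.4598 -0.0638] [-0.0494  0.0112  0.0578]
scene conical_flask [[353.2, 170.5, 391.1, 231.2]] [[370.7, 216.6]]
scene small_beaker [[338.6, 288.6, 386.7, 350.7], [208.8, 176.6, 321.3, 252.9]] [[357.7, 337.0]]
scene measuring_cylinder [[384.6, 217.4, 414.9, 306.9]] [[393.2, 294.4]]
scene green_pen [[199.5, 311.2, 264.2, 342.4]] [[233.7, 327.7]]
side conical_flask [[378.9, 194.4, 414.0, 247.1]] [[395.8, 234.6]]
side small_beaker [[317.6, 289.8, 348.7, 345.1]] [[335.8, 329.4]]
side measuring_cylinder [[369.2, 255.0, 389.8, 315.2], [256.4, 169.6, 340.4, 245.2]] [[381.2, 307.5]]
side green_pen [[224.8, 265.6, 261.6, 308.0]] [[243.9, 284.7]]
```

View pics/c10.png

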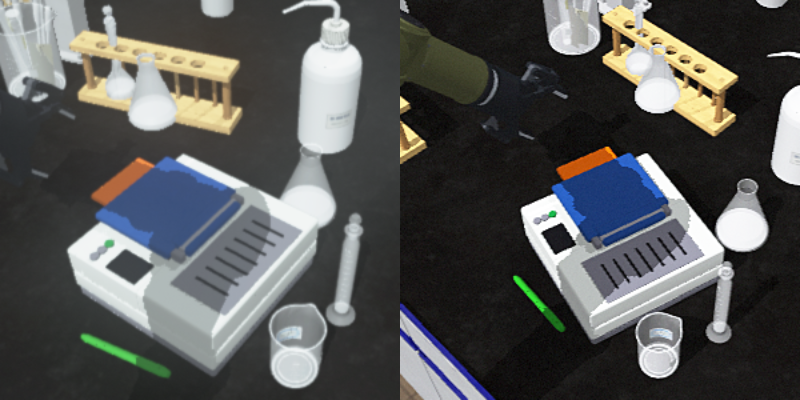

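```bash
python3 -c "
from plant import bot
print(bot.sign_off())"
```

```text
the job is handed in; nothing more can be done
None
```

The cover is shut, the arm is clear of the reader, and I handed the job in at about 17 s of the 54 s allowed. `sign_off` gives no verdict, so whether it passed is not confirmed.

**What I did:**
- I straddled the cover with the open gripper, without closing on it. The rear finger tipped it to about 1.24 rad.
- The cover then fell slowly. The front finger caught it at about 1.02 rad, where it stayed put for over half a second.
- I lowered it on that finger at up to about 0.36 rad/s, slowing to about 0.1–0.25 rad/s over the last 0.3 rad.
- I then dropped the finger another 7 mm. The cover did not move, so it was resting on the reader. I drew the gripper out forward, about 11 cm clear of the shut position.

**Last checks:**
- **Cover:** both cameras put it at 0 to 0.02 rad depending on which part of the cover is measured, unchanged before and after the finger left.
- **Glassware and pen:** all four were found within about 5 pixels of where they started. The two exceptions are bad detections in the opening scene view: the cylinder's box was drawn on the pen, and the conical flask's depth reading was inconsistent.
- **Forces:** the readings at the end of each move never went above about 3.5 N.

**One hiccup:** shortly after tipping, at about 1.2 rad, the cover nearly stopped. By my geometry its lip corner was probably resting on the gripper's palm. I moved the gripper back and up, and the cover then fell onto the finger.

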